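# Close the capsule pot with its inner lid and take off the transport cover

### The job

Push the carriage with the open pot along its slide until it clicks home into the spring detent. Then take the nested pair of lids by the inner lid's knob, lower it (do not drop it) onto the pot and let go of the knob so that both lids sit fully down; then grip the outer lid alone by its rim, lift it straight off about 10 cm without disturbing the inner lid, and finish while still holding it up, level and at rest. The two lids must not come apart before the pair sits on the pot, and leave the microphone, cassette case and adaptor where they are.

Things in the scene. Friction and masses are not known exactly. Their poses are not given: they have to be found in the camera images.
- dock: dark steel slide base lying fixed on the desk, 260 mm long (its own x), 100 mm wide, side rails 30 mm high; a black detent housing on its left (+y) side. Origin: centre of its underside. Its x axis is the slide direction: the carriage is pushed towards +x, roughly away from the robot. The slide varies in place and yaw.
- carriage (a joint): travel of the carriage along the dock's +x, 0 to 0.070 m; starts between 0 and 0.025. It slides stiffly (about 1.2 N) and stays where left; from 0.057 a spring detent resists (about 5 N), past 0.063 it snaps on, home in the detent is 0.069 to 0.070 against a solid stop.
- push_tab (a point): centre of the near (dock -x) face of the carriage's upright aluminium push tab, 44 mm wide (dock y), 6 mm thick, from 26 to 56 mm above the desk (point at 41 mm), 62 mm before the pot's axis. Moves with the carriage. Free space in front of it, over the slide base (14 mm high; rails 30 mm high, 40 mm to each side).
- pot_rim (a point): centre of the mouth of the open round steel pot that is fixed on the carriage, at rim height (81 mm above the desk). Pot 50 mm outside diameter, 3 mm wall (mouth 43 mm clear), 55 mm tall. Moves with the carriage. Axes as the dock.
- inner_knob (a point): middle of the exposed knob of the inner lid: disc 54 mm diameter, 3 mm thick, 38 mm plug 8 mm deep below it, upright round steel knob 16 mm diameter standing 28 mm out of the outer lid's hole; 150 g. Point: 14 mm above the outer lid's top, 20 mm above the disc's underside, so 20 mm above pot_rim when seated on the pot. The pair starts on the lid stand in the same way.
- outer_mid (a point): centre of the outer lid, half-way up: steel cap 62 mm outside diameter, 25 mm tall, skirt 2.8 mm thick, flat top 3 mm with a 26 mm hole; 120 g. It rests loosely on the inner disc: lifting the knob carries both lids, lifting the skirt only the outer. Nested, the point is 26.5 mm below inner_knob. On the pot the skirt overlaps the pot's outside by 19 mm, 2.5 mm to spare all round.
- lid_stand: black plastic stand fixed on the desk, 85 mm square foot 10 mm thick with an upright cup 50 mm diameter whose rim is 50 mm above the desk, on which the nested pair of lids waits. Origin: centre of its underside.
- mic_base (a point): bystander: cream desk microphone, base 100 x 100 x 35 mm with a gooseneck up to 140 mm high. Point: centre of the base, half-way up.
- case_mid (a point): bystander: cassette case lying flat, 108 x 68 x 16 mm. Point: its centre.
- adaptor_mid (a point): bystander: upright steel barrel adaptor, 20 mm diameter, 55 mm tall. Point: its centre.
Not all that is in view belongs to the job. Of the things that look like the part that bears outer_mid, the middle-sized one is meant.

How it is judged:
By the outcome, as a careful person would: the job done as asked, in the order asked, and still so for the second after the job is handed in, while the arm keeps its last pose, push and grip.
It also fails if it takes over 72 s, if anything falls off the work surface, if the arm or the gripper's body presses on something with over 40 N, if the wrist force passes 120 N, or if a joint passes its speed limit or range.

### The arm

A 6-joint arm with a two-finger parallel gripper is mounted at the origin on the work surface. World frame = base frame: x ahead of the robot, y to its left, z up, the work surface at z = 0. Lengths are in m, angles in rad, forces in N, time in s.
With the tool pointing down it reaches from about 0.3 to 0.775 m from the base axis. Payload 14.6 kg.
Tool frame: the origin (TCP) lies on the mounting face of the last link; the fingertips stand 199 mm ahead of it and the grasp point (between the pads) lies 180 mm ahead of it; z points along the fingers, y is the direction in which the jaws open and shut (so a half turn about z gives the same grasp; the last joint's range is limited). The gripper opens to 94 mm and grips with 3 to 60 N. Pads are 16 mm wide; open, the fingers measure 119 mm over their backs; the gripper's body (75 mm by 177 mm) begins 78 mm behind the grasp point.
Start: joints at [-1.316, 0.3, 1.521, -0, 1.321, -0.067], TCP at [0.174, -0.522, 0.405] pointing down, gripper open.
Joint ranges: [-3.03, 3.03], [-0.79, 2.21], [0.23, 2.52], [-1.04, 4.18], [0, 3.07], [-2.55, 2.55]. Speed limits (rad/s): [2.22, 2.22, 2.57, 3.14, 3.14, 3.14].

### API

Orientations are given as a rotation vector (axis times angle).
In Python, from station import env, kin, camera, camera_model, find_in, telemetry gives the robot as it stands. Calls block until the motion is done:
- env.move_ptp(position, orientation): joint-space move of the TCP to a pose.
- env.move_l(position, speed=0.15, ori=None, f_stop=None): straight line of the TCP; ori=None keeps the orientation; speed is the mean speed in m/s. With f_stop (N) it stops when the force on the tool has changed by that much, and returns True; else False.
- env.goto_joints(angles): joint-space move.
- env.gripper_to(opening, strength=None): opening from 0.0 (shut) to 1.0 (fully open); strength is the grip in N (None keeps the last); returns when the fingers have stopped.
- env.wait(seconds).
- kin.ik(position, orientation): joint angles nearest the present ones, or None.
- camera(name): name is "side" or "top"; returns (picture, depth): 384x512x3 uint8, red, green, blue; 384x512 float32, m along the optical axis (not along the pixel's ray), 0 where there is no reading.
- camera_model(name): a dict with "camera_matrix" (3x3 intrinsics, pixels), "R" (3x3) and "t" (3): a world point X has camera coordinates R X + t. Camera axes: x right, y down, z forward; pixel columns grow to the right and rows downward; lengths in m; the calibration is good to about 2 mm. A picture is of the moment at which its call begins. camera_model takes no time and is no camera call.
A pose or a line that the arm cannot do raises env.IKError and nothing moves.
- env.finish_job(): hands the job in, once; it reports no verdict.
Trained networks look in the newest picture that a camera, given by its name, has taken for a name from the list of things; names that differ only in an ending like _2 or _b are one class to them, and where a whole thing is asked for, a point or a joint stands for the part that bears it (a point fixed in the world has none). Each returns a list of dicts, best first, with "score" (0 to 1); they miss things now and then, are a little off and sometimes report something else, mostly with a low value. They report only what shows in the picture. A call takes as long as a camera call. They do not tell look-alikes from the thing itself.
- find_in(target, camera): "at" ([x, y, z] in m, in world coordinates, good to about 4 mm: the middle of the surface that is visible of it).
Readings, each from a call of its own:
- telemetry.current_clock(): time.
- telemetry.current_joint_pos(): joint angles.
- telemetry.current_dq(): joint speeds.
- telemetry.current_joint_torque(): joint torques, N m.
- telemetry.current_tool_pos(): TCP position.
- telemetry.current_tcp_rot(): TCP orientation.
- telemetry.current_contact_force(): force on the tool from outside, world axes, zero at the start.
- telemetry.current_torque(): the same for the moment, N m.
- telemetry.current_grip_width(): opening from 0.0 (shut) to 1.0 (fully open).
Only numpy, scipy, OpenCV 4.12 (cv2) and the standard library are available. Lean on these libraries where they do the work, as an engineer would, in place of code of your own. Each camera call takes 0.05 s, during which the arm holds its last target. There are 200 camera calls.

## Working session

There is one attempt and no reset: what is moved stays moved. The work goes in short steps, each a Python script; the robot and the scene stay as the last script left them, time stands still between calls to the robot, and variables do not carry over. Pictures are saved under pics/ and viewed, about 8 in all and at most 12, crops included, and the job is handed in when it is done.

```bash
ls; mkdir -p pics; cat > h.py <<'E'
import numpy as np, cv2
from station import env, kin, camera, camera_model, find_in, telemetry
def cloud(name, depth):
    m=camera_model(name); K=np.array(m["camera_matrix"]);R=np.array(m["R"]);t=np.array(m["t"])
    v,u=np.indices(depth.shape)
    c=np.stack([(u-K[0,2])/K[0,0]*depth,(v-K[1,2])/K[1,1]*depth,depth],-1)
    return (c-t)@R
def proj(name,X):
    m=camera_model(name); K=np.array(m["camera_matrix"])
    c=np.array(m["R"])@np.array(X)+np.array(m["t"]); p=K@c; return np.round(p[:2]/p[2]).astype(int)
E
python3 - <<'E'
from h import *
for n in ("top","side"):
    im,d=camera(n); cv2.imwrite(f"pics/{n}0.png",im[:,:,::-1]); np.save(f"{n}0.npy",d)
    print(n, "cam pos", -np.array(camera_model(n)["R"]).T@np.array(camera_model(n)["t"]))
    for t in ["dock","carriage","push_tab","pot_rim","inner_knob","outer_mid","lid_stand","mic_base","case_mid","adaptor_mid"]:
        print(t,[(np.round(r["at"],3).tolist(),round(r["score"],2),proj(n,r["at"]).tolist()) for r in find_in(t,n)[:4]])
a=cv2.imread("pics/top0.png");b=cv2.imread("pics/side0.png")
print(telemetry.current_clock(), telemetry.current_tcp_rot())
E
```

```text
pics
top cam pos [0.46465753 0.03535444 0.93502129]
dock [([0.553, -0.187, 0.024], 0.79, [335, 214])]
carriage [([0.522, -0.195, 0.031], 0.94, [339, 226])]
push_tab [([0.521, -0.197, 0.026], 0.9, [339, 226])]
pot_rim [([0.52, -0.196, 0.028], 0.87, [339, 226]), ([0.586, 0.184, 0.052], 0.21, [191, 196])]
inner_knob [([0.587, 0.183, 0.064], 0.43, [191, 194])]
outer_mid [([0.461, 0.174, 0.034], 0.72, [193, 246]), ([0.584, 0.181, 0.055], 0.69, [192, 196]), ([0.523, -0.201, 0.028], 0.68, [341, 225]), ([0.547, 0.3, 0.016], 0.48, [148, 211])]
lid_stand [([0.575, 0.175, 0.009], 0.68, [196, 202])]
mic_base [([0.753, -0.001, 0.038], 0.74, [265, 136]), ([0.552, -0.192, 0.025], 0.62, [337, 214])]
case_mid [([0.457, 0.009, 0.017], 0.62, [258, 249])]
adaptor_mid []
side cam pos [0.569572   0.59683886 0.48023808]
dock [([0.558, -0.18, 0.029], 0.78, [285, 156])]
carriage []
push_tab [([0.529, -0.189, 0.038], 0.76, [297, 151])]
pot_rim [([0.532, -0.187, 0.042], 0.72, [296, 150])]
inner_knob [([0.593, 0.193, 0.07], 0.74, [264, 250])]
outer_mid [([0.55, 0.316, 0.02], 0.83, [290, 338]), ([0.59, 0.206, 0.056], 0.62, [265, 261]), ([0.468, 0.199, 0.034], 0.57, [339, 270])]
lid_stand [([0.591, 0.214, 0.01], 0.83, [265, 284])]
mic_base [([0.764, 0.011, 0.038], 0.75, [188, 196]), ([0.458, 0.022, 0.014], 0.75, [332, 212])]
case_mid [([0.458, 0.021, 0.017], 0.7, [333, 210]), ([0.762, 0.009, 0.036], 0.63, [189, 196])]
adaptor_mid [([0.614, 0.023, 0.036], 0.77, [258, 202])]
1.1 [ 3.10095160e+00  5.03260773e-01 -1.28727069e-06]
```

View pics/top0.png

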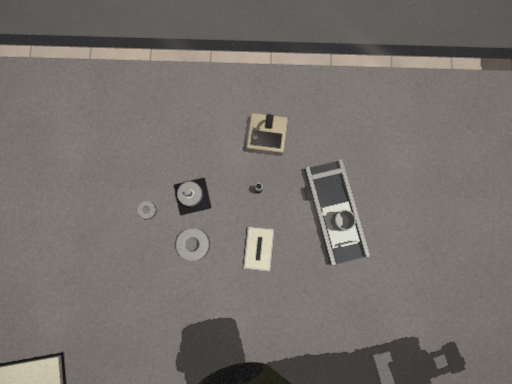

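View pics/side0.png

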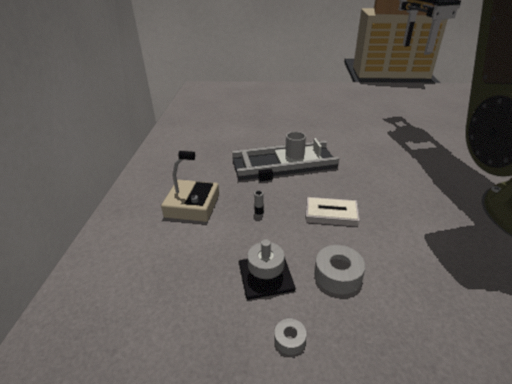

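Lid look-alikes in the top view are the ring at (193,246), which is large, the one on the stand at (190,194), which is middle-sized, and the ring at (147,210), which is small. The middle one is meant: it has a knob and sits on the black stand. I'll measure from depth and confirm it in a crop.

```bash
python3 - <<'E'
from h import *
def fitc(P):
    (c,r)=cv2.minEnclosingCircle(P[:,:2].astype(np.float32)); 
    A=np.c_[2*P[:,:2],np.ones(len(P))]; s=np.linalg.lstsq(A,(P[:,:2]**2).sum(1),rcond=None)[0]
    return np.round(c,4),round(r,4),"lsq",np.round(s[:2],4),len(P)
for n in ("top","side"):
    d=np.load(n+"0.npy"); X=cloud(n,d); ok=d>0
    def sel(cx,cy,r,z0,z1): 
        m=ok&(np.hypot(X[...,0]-cx,X[...,1]-cy)<r)&(X[...,2]>z0)&(X[...,2]<z1); return X[m]
    print(n,"desk z",np.median(X[ok&(abs(X[...,2])<.02)][:,2]))
    P=sel(.553,-.187,.19,.024,.036); 
    if len(P)>5: print("rails",cv2.minAreaRect((P[:,:2]*1000).astype(np.float32)),len(P))
    P=sel(.53,-.19,.06,.074,.09); print("pot",fitc(P),np.median(P[:,2]))
    P=sel(.47,-.21,.06,.045,.062); print("tab?",len(P),P.mean(0) if len(P) else "",np.ptp(P,0) if len(P) else "")
    for nm,c in dict(mid=(.587,.19),big=(.463,.18),small=(.548,.305)).items():
        Q=sel(*c,.05,.012,.12); z=Q[:,2]; h=np.histogram(z,bins=np.arange(.01,.12,.005)); print(nm,h[0])
    P=sel(.587,.19,.045,.062,.074);print("outer top",fitc(P),np.median(P[:,2]))
    P=sel(.587,.19,.045,.08,.11);print("knob",fitc(P),P[:,2].max(),P.mean(0))
    P=sel(.463,.18,.06,.02,.06);print("big",fitc(P)); P=sel(.548,.305,.05,.012,.06);print("small",fitc(P))
a=cv2.imread("pics/top0.png")[120:280,120:280];b=cv2.imread("pics/side0.png")[130:360,210:380]
a=cv2.resize(a,(480,480),interpolation=2);b=cv2.resize(b,(320,480),interpolation=2)
cv2.imwrite("pics/crop.png",np.hstack([a,b]))
E
```

```text
top desk z -0.0006523921231929383
rails ((558.56298828125, -184.17124938964844), (259.1104431152344, 116.46233367919922), 15.234538078308105) 1837
pot (array([ 0.5336, -0.1982]), 0.0248, 'lsq', array([ 0.5336, -0.1979]), 98) 0.07963531322805871
tab? 69 [ 0.48936627 -0.2089563   0.05453729] [0.05773614 0.0543291  0.01467617]
mid [ 18   0   0   1   4   9  11   9 211 207   3   0   1   8  29   2   0   0
   0   0   0]
big [  4   8   9  30 624  49   0   0   0   0   0   0   0   0   0   0   0   0
   0   0   0]
small [ 16 184  16   0   0   0   0   0   0   0   0   0   0   0   0   0   0   0
   0   0   0]
outer top (array([0.5876, 0.1812]), 0.0037, 'lsq', array([ 0.4034, -0.209 ]), 2) 0.06711021279668206
knob (array([0.5913, 0.1874]), 0.0073, 'lsq', array([0.5913, 0.1875]), 31) 0.08593769310895721 [0.59129924 0.18757482 0.08317174]
big (array([0.4645, 0.1766]), 0.0416, 'lsq', array([0.4645, 0.1763]), 712)
small (array([0.5507, 0.3037]), 0.0239, 'lsq', array([0.55  , 0.3036]), 216)
side desk z 5.3038815304699874e-05
rails ((558.849365234375, -182.1668701171875), (259.8443298339844, 118.2518386840
[... 190 characters left out ...]
.05624689 0.01630696]
mid [ 35  54  30   0  49  75  76  72 220 521  16  19  22  17  62   2   0   0
   0   0   0]
big [  51   93   96  105 1166   55    0    0    0    0    0    0    0    0
    0    0    0    0    0    0    0]
small [ 42 621  36   0   0   0   0   0   0   0   0   0   0   0   0   0   0   0
   0   0   0]
outer top (array([0.5909, 0.1936]), 0.0067, 'lsq', array([0.5909, 0.19  ]), 47) 0.06817193347201408
knob (array([0.5906, 0.1894]), 0.0083, 'lsq', array([0.5909, 0.19  ]), 64) 0.08543412593553286 [0.59084525 0.19085052 0.08326794]
big (array([0.4644, 0.179 ]), 0.0428, 'lsq', array([0.4651, 0.182 ]), 1422)
small (array([0.5492, 0.306 ]), 0.0242, 'lsq', array([0.5499, 0.3073]), 699)
```

View pics/crop.png

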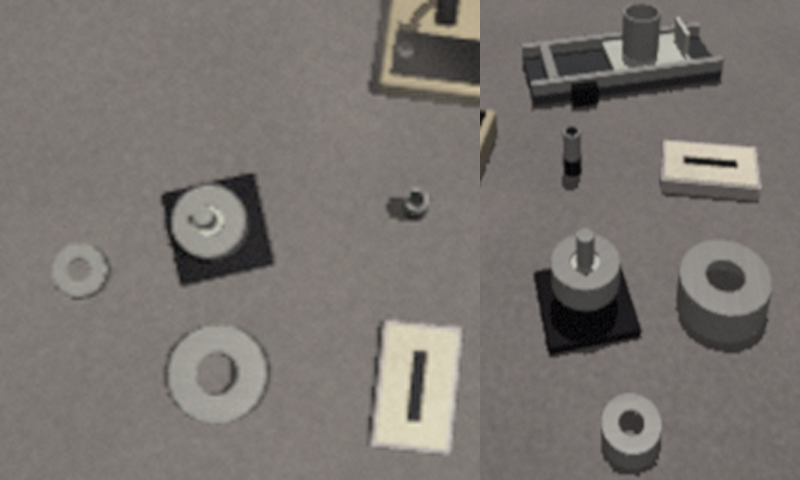

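The top pair (200,215 in the crop) is confirmed: a 62 mm cap with a knob on the black stand, against 83 mm and 48 mm for the look-alikes. Now I'll push the carriage.

```bash
cat >> h.py <<'E'
YAW=np.radians(15.23); E=np.array([np.cos(YAW),np.sin(YAW)]); N=np.array([-E[1],E[0]])
ORI=np.pi*np.array([np.cos(YAW/2),np.sin(YAW/2),0])
def tcp(xy,ztip): return [float(xy[0]),float(xy[1]),ztip+.199]
def st(m=""): print(m,"t",round(telemetry.current_clock(),2),"tcp",np.round(telemetry.current_tool_pos(),4),"F",np.round(telemetry.current_contact_force(),1),"w",round(telemetry.current_grip_width(),3),flush=True)
E
python3 - <<'E'
from h import *
pot=np.array([.534,-.197])
env.gripper_to(0.0,20)
s=pot-(.062+.008+.020)*E
env.move_ptp(tcp(s,.12),ORI); st("above")
env.move_l(tcp(s,.030),.2); st("down")
hit=env.move_l(tcp(s+.018*E,.030),.06,f_stop=3); st(f"near {hit}")
p=np.array(telemetry.current_tool_pos()[:2])
hit=env.move_l(tcp(s+.105*E,.030),.03,f_stop=14); st(f"push {hit}")
q=np.array(telemetry.current_tool_pos()[:2]); print("along e",(q-s)@E,"pot pred",q+.070*E)
E
```

```text
above t 4.05 tcp [ 0.447  -0.2214  0.3192] F [ 0.1  0.6 -0.2] w 0.005
down t 4.65 tcp [ 0.4473 -0.2212  0.2298] F [ 0.1 -0.5  0.6] w 0.008
near False t 5.1 tcp [ 0.4648 -0.2157  0.2292] F [-0.9 -0.2 -0.8] w 0.005
push True t 6.88 tcp [ 0.5192 -0.201   0.2286] F [ 0.6 -1.1 -0.4] w 0.003
along e 0.07469711603218432 pot pred [ 0.58678228 -0.18265407]
```

```bash
python3 - <<'E'
from h import *
q=np.array(telemetry.current_tool_pos()[:2])
hit=env.move_l(tcp(q+.03*E,.030),.015,f_stop=15); st(f"push {hit}")
r=np.array(telemetry.current_tool_pos()[:2]); print("more",(r-q)@E,"pot pred",r+.070*E)
env.move_l(tcp(r-.02*E,.030),.15)
env.move_l(tcp(r-.02*E,.15),.3); st()
env.gripper_to(0.45)
for n in ("top","side"):
    im,d=camera(n); cv2.imwrite(f"pics/{n}1.png",im[:,:,::-1]); np.save(f"{n}1.npy",d)
    X=cloud(n,d); m=(d>0)&(np.hypot(X[...,0]-.59,X[...,1]+.182)<.05)&(abs(X[...,2]-.081)<.007); P=X[m]
    print(n,len(P),cv2.minEnclosingCircle(P[:,:2].astype(np.float32)) if len(P) else "")
    m=(d>0)&(np.hypot(X[...,0]-.591,X[...,1]-.189)<.05)&(abs(X[...,2]-.056)<.006); P=X[m]
    print("outer top",len(P),cv2.minEnclosingCircle(P[:,:2].astype(np.float32)))
a=cv2.imread("pics/top1.png")[130:280,270:400];b=cv2.imread("pics/side1.png")[100:230,200:360]
cv2.imwrite("pics/crop1.png",np.hstack([cv2.resize(a,(390,450)),cv2.resize(b,(400,450))]))
E
```

```text
push True t 7.9 tcp [ 0.5304 -0.1981  0.2283] F [-0.3 -0.2  1. ] w 0.002
more 0.011528860659682 pot pred [ 0.5979309  -0.17971608]
 t 8.73 tcp [ 0.5114 -0.2031  0.3492] F [-1.4  0.6 -0.1] w 0.008
top 94 ((0.5988646149635315, -0.1809958964586258), 0.025370925664901733)
outer top 413 ((0.5907739996910095, 0.18741707503795624), 0.031444404274225235)
side 123 ((0.599547803401947, -0.17851197719573975), 0.02575407549738884)
outer top 744 ((0.5912156105041504, 0.18937045335769653), 0.031595539301633835)
```

View pics/crop1.png

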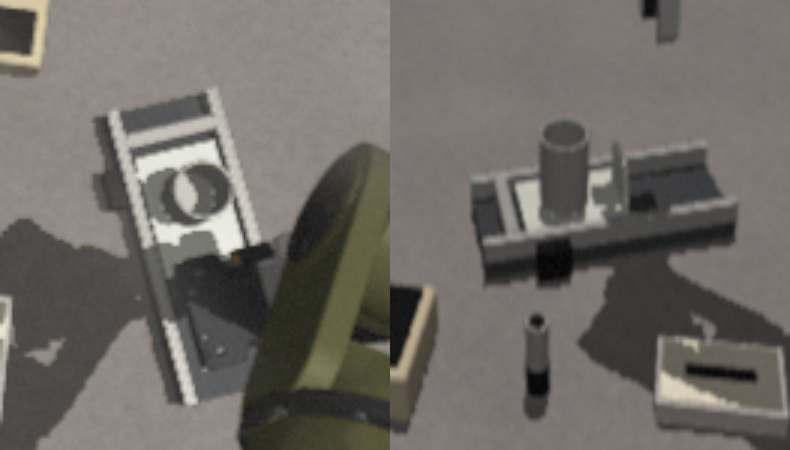

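The pot moved about 67 mm and the carriage sits at about (190,190) in the crop, with a small gap before the crossbar. I'll push once more against the stop, harder, to be sure it is home.

```bash
python3 - <<'E'
from h import *
r=np.array([.5304,-.1981])
env.gripper_to(0.0)
env.move_l(tcp(r-.015*E,.032),.3)
hit=env.move_l(tcp(r+.02*E,.032),.015,f_stop=25); st(f"push {hit}")
q=np.array(telemetry.current_tool_pos()[:2]); print("more",(q-r)@E)
env.move_l(tcp(q-.02*E,.032),.15)
env.move_l(tcp(q-.02*E,.15),.3); st()
for n in ("top","side"):
    im,d=camera(n)
    X=cloud(n,d); m=(d>0)&(np.hypot(X[...,0]-.6,X[...,1]+.181)<.05)&(abs(X[...,2]-.081)<.007); P=X[m]
    print(n,len(P),cv2.minEnclosingCircle(P[:,:2].astype(np.float32)))
E
```

```text
push True t 12.18 tcp [ 0.5313 -0.198   0.2306] F [-2.  -0.7  1.3] w 0.006
more 0.0009179435821516643
 t 13.01 tcp [ 0.5123 -0.203   0.3494] F [ 0.3 -0.4 -0.9] w 0.005
top 93 ((0.5990458130836487, -0.1812405288219452), 0.025325478985905647)
side 124 ((0.5984647870063782, -0.17922155559062958), 0.026513151824474335)
```

Solid stop (only 0.9 mm more travel at 25 N), so it is home. Kinematics and cameras agree on the pot axis at about (0.599, -0.180). Next, the knob.

```bash
python3 - <<'E'
from h import *
k=np.array([.591,.1886])
env.gripper_to(0.5,30)
env.move_ptp(tcp(k,.17),ORI); st("above")
env.move_l(tcp(k,.0595),.12); st("down")
w=env.gripper_to(0.0,30); env.wait(.2); st("grip")
p=np.array(telemetry.current_tool_pos())
env.move_l([p[0],p[1],p[2]+.05],.06); env.wait(.4); st("lifted")
g=np.array(telemetry.current_tool_pos())
for n in ("top","side"):
    im,d=camera(n); cv2.imwrite(f"pics/{n}2.png",im[:,:,::-1]); np.save(f"{n}2.npy",d)
    X=cloud(n,d); m=(d>0)&(np.hypot(X[...,0]-.591,X[...,1]-.1886)<.05)&(X[...,2]>.078)&(X[...,2]<.108); P=X[m]
    print(n,len(P),np.percentile(P[:,2],[1,50,99]) if len(P) else "", cv2.minEnclosingCircle(P[:,:2].astype(np.float32)) if len(P) else "")
c=proj("side",[.591,.189,.1]);a=cv2.imread("pics/side2.png")[c[1]-80:c[1]+80,c[0]-80:c[0]+80]
cv2.imwrite("pics/crop2.png",cv2.resize(a,(560,560),interpolation=2))
E
```

```text
above t 15.45 tcp [0.5912 0.1875 0.369 ] F [-0.7 -0.5 -0.2] w 0.501
down t 16.52 tcp [0.5912 0.1886 0.2593] F [ 0.7 -0.4 -0.5] w 0.502
grip t 17.32 tcp [0.591  0.1886 0.2586] F [0.1 0.1 2.1] w 0.165
lifted t 18.7 tcp [0.591  0.1887 0.3085] F [-0.1  0.3 -3. ] w 0.163
top 15 [0.08185027 0.09121684 0.10515098] ((0.5869832634925842, 0.1576341986656189), 0.008491798304021358)
side 999 [0.0817352  0.10480465 0.10709686] ((0.5917176008224487, 0.189518541097641), 0.03132841736078262)
```

View pics/crop2.png

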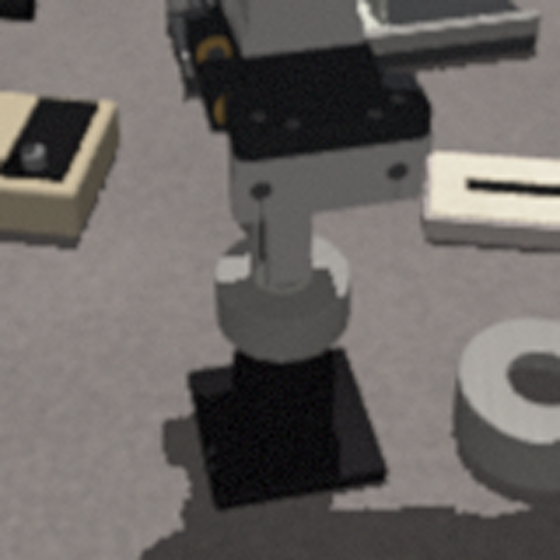

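Side view: both lids hang level on the knob (crop about (285,300)), and the wrist force of about 3 N fits the pair. I'll carry it to a hover over the pot and check.

```bash
python3 - <<'E'
from h import *
pot=np.array([.5988,-.1800])
p=np.array(telemetry.current_tool_pos())
env.move_l([p[0],p[1],.375],.12)
env.move_l([pot[0],pot[1],.375],.17)
env.move_l([pot[0],pot[1],.322],.1); env.wait(.3); st("hover")
for n in ("top","side"):
    im,d=camera(n); cv2.imwrite(f"pics/{n}3.png",im[:,:,::-1]); np.save(f"{n}3.npy",d)
    X=cloud(n,d); m=(d>0)&(np.hypot(X[...,0]-.5988,X[...,1]+.18)<.045)
    P=X[m&(X[...,2]>.093)&(X[...,2]<.122)]; print(n,"lid",len(P),cv2.minEnclosingCircle(P[:,:2].astype(np.float32)) if len(P)>2 else "", np.percentile(P[:,2],[2,98]) if len(P) else "")
    P=X[m&(X[...,2]>.04)&(X[...,2]<.082)]; print("pot",len(P),cv2.minEnclosingCircle(P[:,:2].astype(np.float32)) if len(P)>2 else "")
    if n=="side":
        # silhouette columns: lid vs pot
        for lo,hi in ((.095,.115),(.045,.075)):
            v,u=np.where(m&(X[...,2]>lo)&(X[...,2]<hi)); 
            print("cols",[(int(r),int(u[v==r].min()),int(u[v==r].max())) for r in np.unique(v)[::3]])
c=proj("side",[.599,-.18,.09]);a=cv2.imread("pics/side3.png")[c[1]-60:c[1]+60,c[0]-60:c[0]+60]
cv2.imwrite("pics/crop3.png",cv2.resize(a,(600,600),interpolation=2))
E
```

```text
hover t 22.8 tcp [ 0.5988 -0.18    0.3225] F [ 0.2  0.5 -2.8] w 0.166
top lid 1  [0.10084664 0.10084664]
pot 3 ((0.5746750831604004, -0.17765623331069946), 0.001328338636085391)
side lid 395 ((0.5996388792991638, -0.17867662012577057), 0.03180951997637749) [0.09553936 0.12070529]
pot 363 ((0.6002722978591919, -0.17820632457733154), 0.02635043114423752)
cols [(127, 257, 281), (130, 257, 281), (133, 257, 281), (136, 260, 278)]
cols [(138, 261, 276), (141, 259, 274), (144, 259, 278), (147, 260, 278), (150, 260, 278), (153, 261, 277)]
```

View pics/crop3.png

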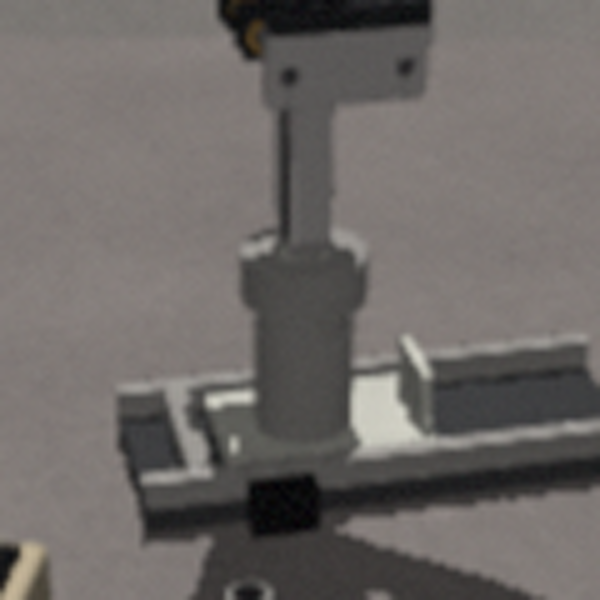

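The lid at columns 257–281 is centred over the pot at 260–278. Lowering until it touches.

```bash
python3 - <<'E'
from h import *
p=np.array([.5988,-.1800])
h=env.move_l([*p,.300],.05,f_stop=6); st(f"a {h}")
if not h:
    h=env.move_l([*p,.2870],.02,f_stop=4); st(f"b {h}")
env.wait(.3); st("rest")
E
```

```text
a False t 23.49 tcp [ 0.5989 -0.18    0.2999] F [ 0.4 -0.8 -2.7] w 0.161
b True t 24.02 tcp [ 0.5988 -0.18    0.2896] F [-1.1  0.3  6.5] w 0.167
rest t 24.32 tcp [ 0.5988 -0.18    0.2896] F [-0.9  0.3  6.3] w 0.164
```

Contact at the predicted 0.2896. Release, back off and check the seating.

```bash
python3 - <<'E'
from h import *
env.gripper_to(0.45,20); env.wait(.2); st("open")
p=np.array([.5988,-.1800])
env.move_l([*p,.345],.12)
env.move_l([p[0]-.14,p[1]-.04,.40],.25); st("away")
for n in ("top","side"):
    im,d=camera(n); cv2.imwrite(f"pics/{n}4.png",im[:,:,::-1])
    X=cloud(n,d); m=(d>0)&(np.hypot(X[...,0]-.5988,X[...,1]+.18)<.05)
    P=X[m&(X[...,2]>.078)&(X[...,2]<.094)]; print(n,"top face",len(P),cv2.minEnclosingCircle(P[:,:2].astype(np.float32)), np.median(P[:,2]))
    T=P[abs(P[:,2]-np.median(P[:,2]))<.004]; A=np.c_[T[:,:2]-T[:,:2].mean(0),np.ones(len(T))]; print("tilt deg",np.degrees(np.linalg.lstsq(A,T[:,2],rcond=None)[0][:2]))
    P=X[m&(X[...,2]>.105)]; print("knob",len(P),P.mean(0),P[:,2].max()) if len(P) else print("no knob")
c=proj("side",[.599,-.18,.09]);a=cv2.imread("pics/side4.png")[c[1]-50:c[1]+50,c[0]-50:c[0]+50]
c=proj("top",[.599,-.18,.09]);b=cv2.imread("pics/top4.png")[c[1]-50:c[1]+50,c[0]-50:c[0]+50]
cv2.imwrite("pics/crop4.png",cv2.resize(np.hstack([a,b]),(800,400),interpolation=2))
E
```

```text
open t 25.14 tcp [ 0.5986 -0.1799  0.2886] F [ 0.8 -0.  -0.2] w 0.451
away t 26.53 tcp [ 0.4594 -0.2199  0.3993] F [0.1 0.1 0.3] w 0.449
top top face 463 ((0.5980594754219055, -0.18145644664764404), 0.03115270286798477) 0.08627712204936949
tilt deg [ 0.32156311 -0.39787845]
knob 41 [ 0.59830736 -0.1806965   0.11364451] 0.11761830387379404
side top face 275 ((0.5992541313171387, -0.17828303575515747), 0.03159002959728241) 0.08651213075673461
tilt deg [-0.14118545 -1.49465858]
knob 41 [ 0.59923785 -0.17688896  0.11164607] 0.11609064751968445
```

View pics/crop4.png

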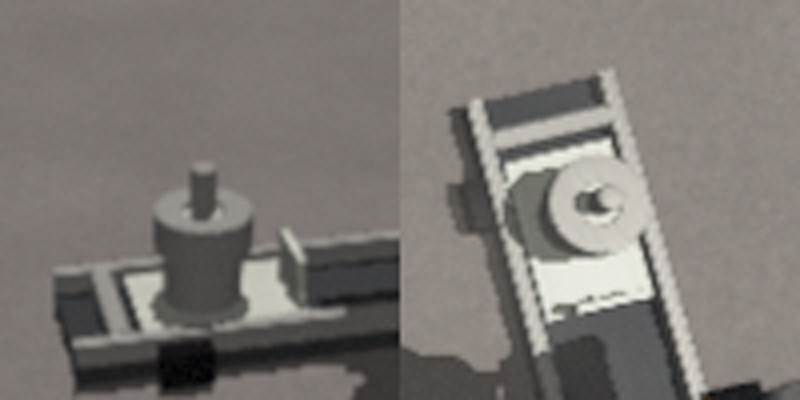

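Both lids are seated: top face at 86.5 mm (87 expected) and level, with the knob top at about 116 mm (115 expected). Now grip the rim and lift.

```bash
python3 - <<'E'
from h import *
p=np.array([.5988,-.1800]); z=.0765+.180
env.gripper_to(1.0,12)
env.move_l([*p,.40],.25); env.wait(.2); st("above")
h=env.move_l([*p,z],.12,f_stop=8); env.wait(.2); st(f"down {h}")
if not h:
    env.gripper_to(0.0,12); env.wait(.2); st("grip")
    env.gripper_to(0.0,28); env.wait(.2); st("firm")
E
```

```text
above t 28.49 tcp [ 0.598  -0.1805  0.4005] F [-0.2  0.3  0.3] w 1.003
down False t 30.03 tcp [ 0.5988 -0.18    0.257 ] F [-0.3  0.2  0.4] w 1.003
grip t 30.82 tcp [ 0.5988 -0.18    0.2565] F [ 0.5 -0.4  0.2] w 0.664
firm t 31.24 tcp [ 0.5988 -0.18    0.2565] F [-0.2 -0.3  0.1] w 0.668
```

```bash
python3 - <<'E'
from h import *
p=np.array([.5988,-.1800]); z=.2565
env.move_l([*p,z+.03],.03); st("l1")
env.move_l([*p,z+.10],.06); env.wait(.8); st("up")
for n in ("top","side"):
    im,d=camera(n); cv2.imwrite(f"pics/{n}5.png",im[:,:,::-1])
    X=cloud(n,d); m=(d>0)&(np.hypot(X[...,0]-.5988,X[...,1]+.18)<.045)
    P=X[m&(X[...,2]>.079)&(X[...,2]<.12)]; print(n,"inner",len(P),P.mean(0),P[:,2].max()) if len(P) else print(n,"none")
    P=X[m&(X[...,2]>.155)&(X[...,2]<.2)]; print("outer",len(P),np.percentile(P[:,2],[2,50,98])) if len(P) else 0
c=proj("side",[.599,-.18,.13]);a=cv2.imread("pics/side5.png")[c[1]-60:c[1]+60,c[0]-60:c[0]+60]
cv2.imwrite("pics/crop5.png",cv2.resize(a,(600,600),interpolation=2))
E
```

```text
l1 t 32.39 tcp [ 0.5988 -0.18    0.2863] F [ 0.1  0.2 -1.6] w 0.663
up t 34.51 tcp [ 0.5988 -0.18    0.3565] F [-0.6 -0.2 -1.7] w 0.66
top inner 7 [ 0.57433031 -0.17881494  0.08290167] 0.08457118548538634
side inner 251 [ 0.59903741 -0.17431428  0.09047184] 0.11634166295799414
outer 491 [0.16218427 0.18269832 0.19831482]
```

View pics/crop5.png

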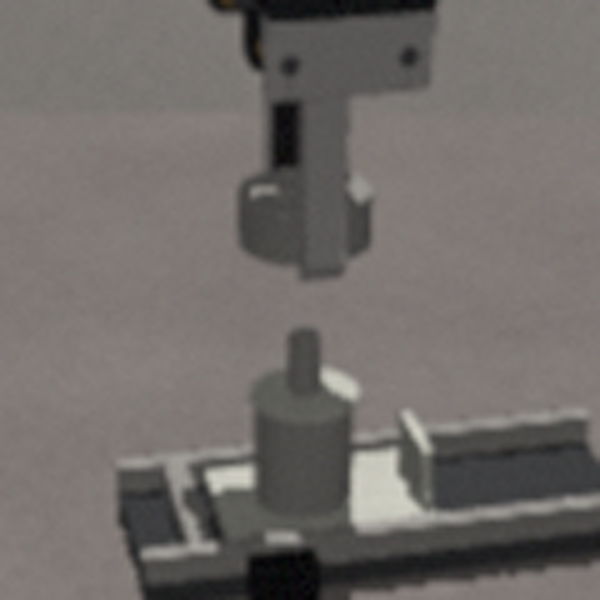

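The outer lid is held level at about (305,220), 100 mm up. The inner lid sits upright on the pot at about (303,370), knob top at 116 mm. Force of -1.7 N against a 1.2 N weight is within noise. Handing in.

```bash
python3 - <<'E'
from h import *
print(np.abs(telemetry.current_dq()).max()); env.finish_job(); st("done")
E
```

```text
0.0011404547181890954
the job is handed in; nothing more can be done
the job is handed in; nothing more can be done
```

The job is done and handed in at about 34.5 s of the allowed 72 s. `finish_job` gives no verdict, so the checks below are my own.

- **Carriage:** I pushed it home. It moved about 67 mm, and a second push at 25 N gained only 0.9 mm, so it was against the stop. I did not measure its joint value directly. A small gap to the crossbar shows in the picture; I took the detent stop, not the crossbar, as the limit.
- **Both lids:** I carried the pair by the knob and lowered it until it touched, at the height I had predicted. After I let go, the top face read 86.5 mm (87 expected) and the knob top about 116 mm (115 expected). The top camera showed it level. The side camera's depth fit gave 1.5° of tilt, which I took as noise.
- **Outer lid:** I gripped it by the rim (about 62 mm measured) and lifted it straight up 100 mm. It is held level and at rest in the last picture. The wrist read -1.7 N, a little over the lid's 1.2 N but close to the sensor's noise.
- **Inner lid:** it stayed upright on the pot, with its knob top still at 116 mm.
- **Cameras:** the two disagreed by about 2 mm in y throughout. I used their average, and for the pot also the arm's own contact position.
- **Bystanders:** no unexpected contact showed up, but I did not measure the microphone, cassette case and adaptor again at the end.

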